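# Seat the flask pillar in its stand base

### The job

Take the blue-headed flask pillar out of the white rack, lower its tapered shank into the socket of the grey round stand base without dropping it in, and tap or press it down until its collar sits fully home on the socket's rim, so that it stays wedged there by itself. Leave the yellow-headed pillar in the rack and do not disturb the beaker and the bottles.

Things in the scene. Friction and masses are not known exactly. Their poses are not given: they have to be found in the camera images.
- pillar: The pillar to fit: 121 mm long, 0.14 to 0.28 kg; z up to the head. Origin: shank's lower tip. Upwards: steel tapered round shank 45 mm long (diameter 13.8 mm at tip, 21 at top), collar 32 mm diameter (45 to 53 mm), stem 16 mm (53 to 103), flat blue head 40 mm square, its sides facing the body's x and y (103 to 121). Starts upright in either of the rack's holes, collar on rack top; lifts out.
- pillar_collar (a point): Centre of the underside of the pillar's collar, 45 mm above the shank's tip; z along the pillar to the head. When home it coincides with socket_mouth.
- pillar_head (a point): Centre of the blue head, 112 mm above the shank's tip and 9 mm below the head's flat top.
- socket_mouth (a point): Centre of the socket's mouth, level with its flat rim, 60 mm above the bench; z up. Socket: upright steel boss, 60 mm outer diameter, amid the fixed grey round base (160 mm diameter, 14 mm thick). Four sprung brass jaws line it, tapered like the shank, 20 mm across at the top. Put in loosely, the collar stays 4 to 6 mm above the rim; 10 to 25 N down, pressed or tapped, drives it home.
- rack: White plastic rack fixed to the bench, 70 mm (its x) by 190 mm (its y) by 60 mm high, with two 26 mm round holes at 55 mm to either side of its centre along its y. Origin at the centre of its underside.
- spare: The other pillar, with a yellow head: same outer shape and height, but a straight thick shank that does not fit the socket. Origin at the shank's lower tip, z up. It stands in the other hole of the rack and stays there.
- beaker: Open glass beaker, 80 mm rim diameter, 95 mm high. Origin at the centre of its underside, z up. Bystander.
- amber_bottle: Closed amber bottle with red cap, 72 mm diameter, 150 mm high. Origin at the centre of its underside, z up. Bystander.
- clear_bottle: Closed clear glass bottle with blue cap, 72 mm diameter, 140 mm high. Origin at the centre of its underside, z up. Bystander.
Mind the look-alikes: they are no part of the job. Of the things that look like the part that bears socket_mouth, the middle-sized one is meant.

How it is judged:
By the outcome, as a careful person would: the job done as asked, in the order asked, and still so for the second after the job is handed in, with the robot touching nothing.
It also fails if it takes over 51 s, if anything falls off the work surface, if the arm or the gripper's body presses on something with over 40 N, if the wrist force passes 120 N, or if a joint passes its speed limit or range.

### The arm

A 6-joint arm with a two-finger parallel gripper is mounted at the origin on the work surface. World frame = base frame: x ahead of the robot, y to its left, z up, the work surface at z = 0. Lengths are in m, angles in rad, forces in N, time in s.
With the tool pointing down it reaches from about 0.3 to 0.875 m from the base axis. Payload 6.4 kg.
Tool frame: the origin (TCP) lies on the mounting face of the last link; the fingertips stand 173 mm ahead of it and the grasp point (between the pads) lies 155 mm ahead of it (ctrl.grip_point_offset is the distance from the TCP to the grasp point, in m); z points along the fingers, y is the line along which they close (so a half turn about z gives the same grasp; the last joint's range is limited). The gripper opens to 85 mm and grips with 20 to 120 N. Pads are 22 mm wide; open, the fingers measure 114 mm over their backs; the gripper's body (76 mm by 85 mm) begins 54 mm behind the grasp point. The pads swing forward as they close: fully open they stand 13 mm farther back than shut.
Start: joints at [-1.507, 0.181, 1.607, -0, 1.354, -0.206], TCP at [0.153, -0.554, 0.405] pointing down, gripper open.
Joint ranges: [-2.99, 2.99], [-0.89, 2.07], [0.3, 2.58], [-1.14, 4.28], [0, 2.63], [-3.12, 3.12]. Speed limits (rad/s): [2.57, 2.57, 3.01, 3.14, 3.14, 3.14].

### API

Orientations are given as a unit quaternion [w, x, y, z].
In Python, from bench import status, imaging, ctrl, models gives the robot as it stands.
- The arm moves only by the tool send_rows, never from a script. Its argument "commands" is a list that holds one entry, the list of rows, each a list of 6 numbers: the shift along the tool's x, y, z normalised to -1 to 1, where 1 is 3 cm, then the turn, a rotation vector about the tool's x, y, z normalised to -1 to 1, where 1 is 0.1 rad. A call has 1 to 8 rows; each row shifts and turns the commanded pose from where the row before left it, along the tool's axes as they then stand; what a row does not reach is not made up. A row lasts 1/12 s, in which the tool goes at most 41.7 mm and 7.16 degrees, less where a joint would pass 70% of its speed; a pose out of reach is approached as far as the arm can. A call with a number of a shift or a turn outside -1 to 1 is refused whole. A call with a gripper value outside its range is refused whole. "jaw" is the opening, from 0 (shut) to 1 (fully open), set as the call begins (left out, the last holds). The fingers move at their own pace and stop on an object; the grip force is fixed at half the most. Time passes only in rows, so rows that do not move let the fingers close. It gives the time, the measured TCP pose, the force, the opening and the grip force at its end, in the units of the state.
- status.get_obs(): the state, without advancing time (a new reading comes with each control period).
- imaging.camera(name): name is "scene" or "top" or "wrist"; returns a dict with "image" (480x640x3 uint8, blue, green, red), "depth" (480x640 float32, m along the optical axis (not along the pixel's ray), 0 where there is no reading), "mtx" (3x3 intrinsics, pixels), "pose" (4x4, takes a point from camera to world coordinates). Camera axes: x right, y down, z forward; pixel columns grow to the right and rows downward; lengths in m; the calibration is good to about 2 mm. A picture is of the moment at which its call begins.
- ctrl.hand_in(): hands the job in; it is judged then, once.
Trained networks look in a picture, given as the dict that the camera call returned (one of the last four; its "shot" number tells which), for a name from the list of things; names that differ only in an ending like _2 or _b are one class to them, and where a whole thing is asked for, a point or a joint stands for the part that bears it (a point fixed in the world has none). Each returns a list of dicts, best first, with "confidence" (0 to 1); they miss things now and then, are a little off and sometimes report something else, mostly with a low value. They report only what shows in the picture. A call takes as long as a camera call. They do not tell look-alikes from the thing itself.
- models.recognise(picture, name): "centre" ([column, row] in pixels, amid what is visible of it).
- models.regions_of(picture, name): "region" (480x640 bool, what is visible of it) and "centre" ([column, row] in pixels, amid what is visible of it).
The state is a dict: "time_s": time; "q": joint angles; "dq": joint speeds; "joint_efforts": joint torques, N m; "eef_pos": TCP position; "eef_rot": TCP orientation; "wrist_force": force on the tool from outside, world axes, zero at the start; "torque": the same for the moment, N m; "opening": opening from 0.0 (shut) to 1.0 (fully open); "grasp_force": force on a finger pad.
Only numpy, scipy, OpenCV 4.12 (cv2) and the standard library are available. Lean on these libraries where they do the work, as an engineer would, in place of code of your own. Each camera call takes 0.05 s, during which the arm holds its last target. There are 200 camera calls.

## Working session

There is one attempt and no reset: what is moved stays moved. The work goes in short steps, Python scripts to look and compute and a tool call to move; the robot and the scene stay as the last step left them, time stands still between calls to the robot, and variables do not carry over. Pictures are saved under pics/ and viewed, at most 10 in all, crops included, and the job is handed in when it is done.

Besides the shell and the picture viewer there is one more tool, called after "Call:" as name([rows], argument=value, ...), one row to a line, values as JSON. send_rows: Moves the arm, as the interface text tells. Its arguments: {"type":"object","properties":{"commands":{"type":"array"},"jaw":{"type":"number"}},"required":["commands"]}

```bash
mkdir -p pics; ls; python3 - <<'E'
from bench import status, imaging, ctrl, models
import cv2, numpy as np
s=status.get_obs(); print(s)
for n in ["top","scene"]:
    p=imaging.camera(n); cv2.imwrite(f"pics/{n}0.png",p["image"])
    np.savez(f"{n}0.npz",**{k:p[k] for k in("image","depth","mtx","pose")})
    for k in ["pillar","pillar_head","socket_mouth","rack","spare","beaker","amber_bottle","clear_bottle"]:
        for r in models.recognise(p,k)[:4]:
            c=r["centre"];u,v=int(c[0]),int(c[1]);d=p["depth"][v,u]
            w=p["pose"]@np.r_[np.linalg.inv(p["mtx"])@[c[0],c[1],1]*d,1]
            print(n,k,round(r["confidence"],2),np.round(c),np.round(w[:3],3))
E
```

```text
pics
{'time_s': 0.0, 'q': array([-1.50733836e+00,  1.81543947e-01,  1.60801843e+00,  3.24383763e-05,
        1.35381165e+00, -2.06314578e-01]), 'dq': array([ 1.05044770e-03,  7.89145973e-05, -3.94297694e-04,  1.53381545e-03,
       -1.54247922e-03, -7.39366246e-05]), 'joint_efforts': array([-3.67555491e-03, -4.44879520e+01, -3.51335120e+01, -4.31689077e-04,
        8.97276273e-03, -6.51221967e-06]), 'eef_pos': array([ 0.15324111, -0.55393595,  0.40377722]), 'eef_rot': array([-8.87283504e-04,  9.90916710e-01,  1.34474089e-01,  7.93613942e-05]), 'wrist_force': array([0.92292039, 0.01367547, 0.25721467]), 'torque': array([ 0.00093813, -0.0202667 , -0.01789433]), 'grasp_force': 0.0, 'opening': 0.9998698339340337}
top pillar 0.86 [472. 264.] [ 0.502 -0.297  0.133]
top pillar_head 0.67 [472. 264.] [ 0.503 -0.295  0.138]
top socket_mouth 0.97 [156. 324.] [0.371 0.423 0.051]
top socket_mouth 0.94 [363. 290.] [ 0.448 -0.067  0.008]
top socket_mouth 0.44 [337. 167.] [ 0.728 -0.001  0.113]
top rack 0.76 [442. 262.] [ 0.513 -0.249  0.062]
top spare 0.92 [429. 256.] [ 0.52  -0.199  0.141]
top beaker 0.64 [439. 174.] [ 0.737 -0.261  0.006]
top amber_bottle 0.64 [263. 173.] [0.713 0.167 0.124]
top clear_bottle 0.62 [339. 166.] [ 0.729 -0.004  0.117]
scene pillar 0.86 [196. 316.] [ 0.519 -0.323  0.129]
scene pillar_head 0.92 [197. 315.] [ 0.52  -0.322  0.133]
scene socket_mouth 0.97 [258. 276.] [ 0.463 -0.069  0.031]
scene socket_mouth 0.87 [336. 187.] [0.392 0.393 0.038]
scene socket_mouth 0.76 [313. 237.] [0.474 0.153 0.021]
scene socket_mouth 0.28 [197. 319.] [ 0.519 -0.322  0.121]
scene rack 0.75 [218. 336.] [ 0.542 -0.292  0.061]
scene spare 0.91 [239. 292.] [ 0.533 -0.211  0.12 ]
scene beaker 0.92 [298. 361.] [ 0.7   -0.224  0.024]
scene amber_bottle 0.84 [404. 254.] [0.746 0.148 0.091]
scene clear_bottle 0.7 [370. 303.] [ 0.762 -0.045  0.086]
```

View pics/top0.png

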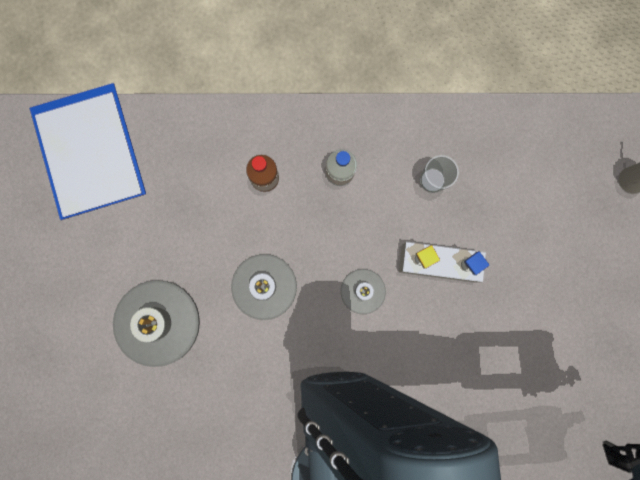

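View pics/scene0.png

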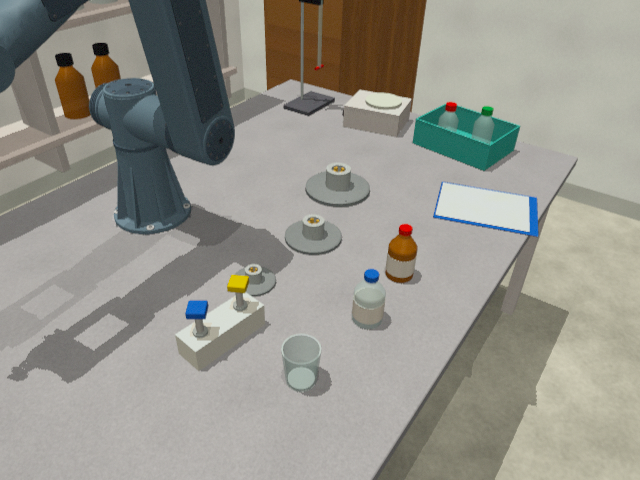

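The top view shows the blue head at (476,262), yellow at (428,257) and three bases. The middle-sized one is at (264,287) and was missed by the network in this view. Next I'll measure head yaw and socket centre by depth.

```bash
cat > h.py <<'E'
import numpy as np, cv2
def world(p):
    v,u=np.mgrid[0:480,0:640]; d=p["depth"]
    r=np.stack([u,v,np.ones_like(u)],-1)@np.linalg.inv(p["mtx"]).T*d[...,None]
    return r@p["pose"][:3,:3].T+p["pose"][:3,3]
def plane(p,m,z):
    "mask pixels intersected with plane z"
    v,u=np.nonzero(m); r=np.stack([u,v,np.ones_like(u)],-1)@np.linalg.inv(p["mtx"]).T@p["pose"][:3,:3].T
    o=p["pose"][:3,3]; return (o+r*((z-o[2])/r[:,2])[:,None])[:,:2]
def head(p,z,blue=True):
    hsv=cv2.cvtColor(p["image"],cv2.COLOR_BGR2HSV); lo,hi=((105,140,60),(125,255,255)) if blue else ((22,140,60),(35,255,255))
    return cv2.inRange(hsv,lo,hi)>0
def rect(q): return cv2.minAreaRect((q*1000).astype(np.float32))
def circ(q): return cv2.minEnclosingCircle((q*1000).astype(np.float32))
E
python3 - <<'E'
from h import *
for n in ["top","scene"]:
    p=np.load(n+"0.npz"); W=world(p)
    for b in (1,0):
        m=head(p,0,b)&(W[...,2]>.11)&(W[...,2]<.16)&(abs(W[...,0]-.52)<.06)&(W[...,1]<-.15)
        mt=m&(W[...,2]>.128)
        print(n,b,m.sum(),"z",np.percentile(W[m][:,2],[5,50,95]).round(4),"xy",W[mt][:,:2].mean(0).round(4),rect(W[mt][:,:2]),rect(plane(p,mt,.136)))
    m=(W[...,2]>.052)&(W[...,2]<.07)&(np.hypot(W[...,0]-.46,W[...,1]-.16)<.06)
    print(n,"boss",m.sum(),np.median(W[m][:,2]),circ(W[m][:,:2]),circ(plane(p,m,.06)))
    m=(W[...,2]>.05)&(W[...,2]<.07)&(np.hypot(W[...,0]-.51,W[...,1]+.25)<.13)
    print(n,"rack",rect(W[m][:,:2]))
    for nm,x,y in(("amb",.72,.16),("clr",.74,-.02)):
        m=(W[...,2]>.05)&(np.hypot(W[...,0]-x,W[...,1]-y)<.07); print(nm,W[m][:,:2].mean(0).round(3))
E
```

```text
top 1 280 z [0.1321 0.136  0.1396] xy [ 0.5057 -0.3066] ((505.9880676269531, -306.8211364746094), (36.93360900878906, 38.68404769897461), 36.1163444519043) ((505.62158203125, -306.4803161621094), (36.781028747558594, 37.442718505859375), 35.46356201171875)
top 0 282 z [0.1327 0.1362 0.14  ] xy [ 0.5207 -0.1975] ((520.640869140625, -197.6622772216797), (36.428001403808594, 38.08573913574219), 27.696901321411133) ((520.6774291992188, -197.53187561035156), (36.554927825927734, 38.687538146972656), 28.376752853393555)
top boss 402 0.059547609204795626 ((457.539794921875, 176.7328338623047), 30.18402671813965) ((457.4337158203125, 176.43728637695312), 30.14067840576172)
top rack ((512.5618896484375, -253.1559295654297), (190.69985961914062, 70.35462951660156), 82.18182373046875)
amb [0.719 0.173]
clr [ 0.734 -0.009]
scene 1 334 z [0.1244 0.1349 0.1381] xy [ 0.5086 -0.3106] ((506.217041015625, -308.86810302734375), (39.83294677734375, 40.62546157836914), 36.572269439697266) ((508.8951721191406, -310.9249572753906), (40.43238067626953, 43.11723709106445), 35.85249710083008)
scene 0 315 z [0.1241 0.1347 0.1378] xy [ 0.5229 -0.2014] ((520.6142578125, -198.7448272705078), (40.18874740600586, 43.280303955078125), 29.59267807006836) ((523.84375, -202.74749755859375), (40.293277740478516, 47.03556442260742), 28.077404022216797)
scene boss 217 0.05771453285975536 ((457.59124755859375, 174.97015380859375), 32.75938415527344) ((462.2997131347656, 170.366455078125), 35.32658386230469)
scene rack ((512.8510131835938, -253.25051879882812), (193.5823516845703, 75.80085754394531), 82.31407165527344)
amb [0.736 0.158]
clr [ 0.751 -0.028]
```

```bash
cat >> h.py <<'E'
from scipy.spatial.transform import Rotation as Ro
def goal(s,pos,yaw):
    "rotvec (tool, rad/0.1) first, then shift (/0.03) in goal axes; tool straight down, tool x at yaw deg"
    R=Ro.from_quat(np.asarray(s["eef_rot"])[[1,2,3,0]])
    G=Ro.from_euler("z",yaw,degrees=True)*Ro.from_euler("x",180,degrees=True)
    rv=(R.inv()*G).as_rotvec(); d=G.inv().apply(np.array(pos)-s["eef_pos"])
    print("pos",np.round(s["eef_pos"],4),"turn/0.1",np.round(rv/.1,2),"shift/.03 in goal axes",np.round(d/.03,2),"F",np.round(s["wrist_force"],1),"t",s["time_s"],"open",round(s["opening"],3))
E
python3 - <<'E'
from h import *
from bench import status
goal(status.get_obs(),[.506,-.307,.36],36)
E
```

```text
pos [ 0.1533 -0.5542  0.4047] turn/0.1 [ 0.   -0.   -3.59] shift/.03 in goal axes [14.35  0.24  1.49] F [ 0.3 -0.4  0.4] t 0.9 open 1.001
```

Call:
send_rows([
  [[0, 0, 0, 0, 0, -0.9], [0, 0, 0, 0, 0, -0.9], [0, 0, 0, 0, 0, -0.9], [0, 0, 0, 0, 0, -0.9], [0.96, 0, 0.1, 0, 0, 0], [0.96, 0, 0.1, 0, 0, 0], [0.96, 0, 0.1, 0, 0, 0], [0.96, 0, 0.1, 0, 0, 0]],
], jaw=1)

```text
time_s: 1.57
eef_pos: [0.2471, -0.4856, 0.3926]
eef_rot: [0.0, 0.951, 0.309, 0.0]
wrist_force: [1.1, -1.0, 0.3]
opening: 1.001
grasp_force: 0.0
```

Call:
send_rows([
  [[0.96, 0, 0.1, 0, 0, 0], [0.96, 0, 0.1, 0, 0, 0], [0.96, 0, 0.1, 0, 0, 0], [0.96, 0, 0.1, 0, 0, 0], [0.96, 0, 0.1, 0, 0, 0], [0.96, 0, 0.1, 0, 0, 0], [0.96, 0, 0.1, 0, 0, 0], [0.96, 0, 0.1, 0, 0, 0]],
])

```text
time_s: 2.23
eef_pos: [0.4336, -0.3497, 0.3687]
eef_rot: [0.0, 0.951, 0.31, 0.0]
wrist_force: [0.6, -1.2, -1.0]
opening: 1.003
grasp_force: 0.0
```

Call:
send_rows([
  [[0.95, 0.1, 0.1, 0, 0, 0], [0.95, 0.1, 0.1, 0, 0, 0], [0.95, 0.1, 0.1, 0, 0, 0], [0, 0, 0, 0, 0, 0], [0, 0, 0, 0, 0, 0], [0, 0, 0, 0, 0, 0]],
])

```text
time_s: 2.73
eef_pos: [0.5068, -0.3076, 0.3595]
eef_rot: [-0.0, 0.951, 0.31, -0.0]
wrist_force: [-0.4, 0.3, -0.1]
opening: 0.998
grasp_force: 0.0
```

```bash
python3 - <<'E'
from h import *
from bench import status,imaging
p=imaging.camera("wrist"); cv2.imwrite("pics/w1.png",p["image"])
W=world(p); m=head(p,0)&(abs(W[...,2]-.13)<.015)
print(m.sum(),np.percentile(W[m][:,2],[5,50,95]),rect(W[m&(W[...,2]>.131)][:,:2]),rect(plane(p,m,.136)))
p=imaging.camera("top"); W=world(p)
m=(W[...,2]>.052)&(W[...,2]<.07)&(np.hypot(W[...,0]-.46,W[...,1]-.16)<.06)
print(m.sum(),circ(plane(p,m,.06)))
goal(status.get_obs(),[.506,-.307,.282],36)
E
```

```text
4808 [0.12979058 0.13528104 0.13639789] ((506.0013427734375, -306.7286376953125), (39.703941345214844, 39.542945861816406), 35.63894271850586) ((508.00311279296875, -305.28277587890625), (42.006229400634766, 38.822715759277344), 35.80035400390625)
400 ((457.7610778808594, 176.38148498535156), 30.199575424194336)
pos [ 0.5063 -0.3082  0.3598] turn/0.1 [0. 0. 0.] shift/.03 in goal axes [ 0.02 -0.04  2.59] F [0.3 0.8 0.7] t 2.8333 open 0.998
```

View pics/w1.png

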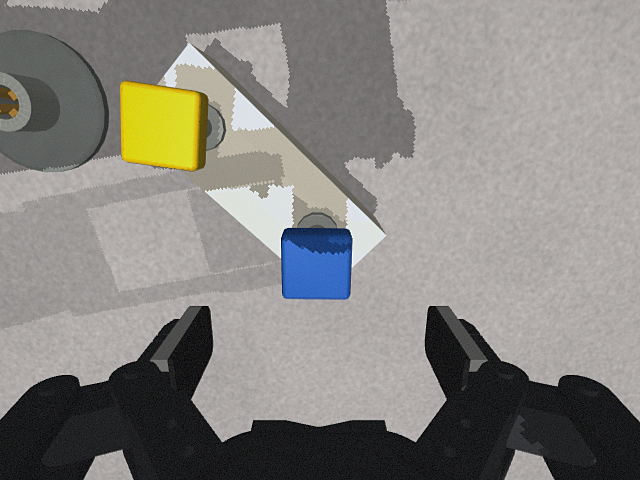

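The wrist view shows the blue head at (316,263), square to the fingers and midway between them. I'll descend, close and check.

Call:
send_rows([
  [[0, 0, 0.8, 0, 0, 0], [0, 0, 0.8, 0, 0, 0], [0, 0, 0.6, 0, 0, 0], [0, 0, 0.4, 0, 0, 0], [0, 0, 0, 0, 0, 0], [0, 0, 0, 0, 0, 0]],
])

```text
time_s: 3.33
eef_pos: [0.5065, -0.3081, 0.2817]
eef_rot: [-0.0, 0.951, 0.309, -0.0]
wrist_force: [-0.3, -0.2, 0.5]
opening: 0.999
grasp_force: 0.0
```

Call:
send_rows([
  [[0, 0, 0, 0, 0, 0], [0, 0, 0, 0, 0, 0], [0, 0, 0, 0, 0, 0], [0, 0, 0, 0, 0, 0], [0, 0, 0, 0, 0, 0], [0, 0, 0, 0, 0, 0], [0, 0, 0, 0, 0, 0], [0, 0, 0, 0, 0, 0]],
], jaw=0)

```text
time_s: 4.0
eef_pos: [0.5073, -0.3077, 0.283]
eef_rot: [0.001, 0.951, 0.31, 0.0]
wrist_force: [-1.2, 0.9, 6.2]
opening: 0.458
grasp_force: 59.9
```

Call:
send_rows([
  [[0, 0, -0.4, 0, 0, 0], [0, 0, -0.7, 0, 0, 0], [0, 0, -0.9, 0, 0, 0], [0, 0, -0.9, 0, 0, 0], [0, 0, -0.9, 0, 0, 0], [0, 0, -0.8, 0, 0, 0], [0, 0, -0.4, 0, 0, 0], [0, 0, 0, 0, 0, 0]],
])

```text
time_s: 4.67
eef_pos: [0.5075, -0.3079, 0.4357]
eef_rot: [0.003, 0.951, 0.31, 0.002]
wrist_force: [0.0, -0.2, -1.9]
opening: 0.461
grasp_force: 61.0
```

```bash
python3 - <<'E'
from h import *
from bench import status
goal(status.get_obs(),[.4577,.1765,.42],36)
E
```

```text
pos [ 0.5075 -0.3079  0.4357] turn/0.1 [ 0.06 -0.01  0.02] shift/.03 in goal axes [  8.15 -14.04   0.52] F [ 0.  -0.2 -1.9] t 4.6667 open 0.461
```

Call:
send_rows([
  [[0.2, -0.34, 0, 0, 0, 0], [0.3, -0.5, 0, 0, 0, 0], [0.4, -0.7, 0, 0, 0, 0], [0.4, -0.7, 0, 0, 0, 0], [0.4, -0.7, 0, 0, 0, 0], [0.4, -0.7, 0, 0, 0, 0], [0.4, -0.7, 0, 0, 0, 0], [0.4, -0.7, 0, 0, 0, 0]],
])

```text
time_s: 5.33
eef_pos: [0.4872, -0.1321, 0.429]
eef_rot: [-0.002, 0.951, 0.31, -0.002]
wrist_force: [-0.1, 0.1, -2.0]
opening: 0.46
grasp_force: 61.0
```

Call:
send_rows([
  [[0.4, -0.7, 0, 0, 0, 0], [0.4, -0.7, 0, 0, 0, 0], [0.4, -0.7, 0, 0, 0, 0], [0.4, -0.7, 0, 0, 0, 0], [0.4, -0.7, 0, 0, 0, 0], [0.4, -0.7, 0, 0, 0, 0], [0.4, -0.7, 0, 0, 0, 0], [0.4, -0.7, 0, 0, 0, 0]],
])

```text
time_s: 6.0
eef_pos: [0.4655, 0.0599, 0.4292]
eef_rot: [-0.001, 0.951, 0.31, -0.002]
wrist_force: [-0.5, 0.2, -2.0]
opening: 0.456
grasp_force: 61.0
```

Call:
send_rows([
  [[0.5, -0.7, 0, 0, 0, 0], [0.5, -0.7, 0, 0, 0, 0], [0.4, -0.7, 0.2, 0, 0, 0], [0.3, -0.5, 0.2, 0, 0, 0], [0.2, -0.3, 0, 0, 0, 0], [0, 0, 0, 0, 0, 0], [0, 0, 0, 0, 0, 0], [0, 0, 0, 0, 0, 0]],
])

```text
time_s: 6.67
eef_pos: [0.4616, 0.1615, 0.4193]
eef_rot: [0.0, 0.951, 0.31, -0.0]
wrist_force: [0.1, -0.1, -1.4]
opening: 0.456
grasp_force: 60.9
```

```bash
python3 - <<'E'
from h import *
from bench import status,imaging
for n in("scene","wrist"):
    p=imaging.camera(n); cv2.imwrite(f"pics/{n}2.png",p["image"]); np.savez(n+"2.npz",**{k:p[k] for k in("image","depth","mtx","pose")})
goal(status.get_obs(),[.4577,.1765,.42],36)
a=cv2.imread("pics/scene2.png")[60:300,180:500]; b=cv2.imread("pics/wrist2.png")
cv2.imwrite("pics/c2.png",np.hstack([cv2.resize(a,(400,300)),cv2.resize(b,(400,300))]))
E
```

```text
pos [0.4619 0.1612 0.4197] turn/0.1 [0. 0. 0.] shift/.03 in goal axes [ 0.19 -0.49 -0.01] F [ 0.8 -0.  -1.6] t 6.7667 open 0.452
```

View pics/c2.png

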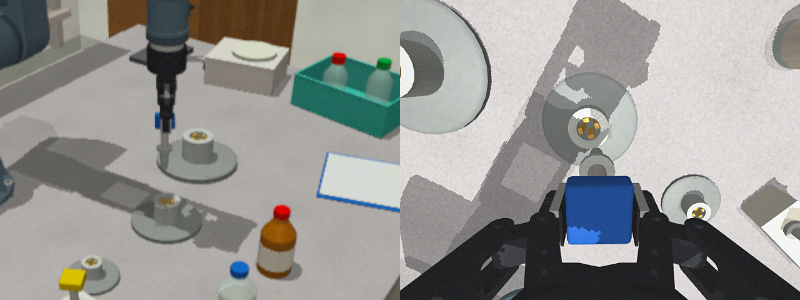

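The pillar hangs upright in the grip: scene crop (165,120–160), and wrist crop with the socket at (588,127) just ahead. I'll measure socket and pillar axis from the same pictures.

```bash
python3 - <<'E'
from h import *
from scipy.optimize import least_squares
from bench import status
w=np.load("wrist2.npz"); W=world(w)
m=(abs(W[...,2]-.06)<.004)&(np.hypot(W[...,0]-.458,W[...,1]-.176)<.045)
print("boss wrist",m.sum(),np.median(W[m][:,2]),circ(W[m][:,:2]),circ(plane(w,m,.06)))
tcp=status.get_obs()["eef_pos"]
def fit(P,r):
    f=lambda c:np.hypot(P[:,0]-c[0],P[:,1]-c[1])-r
    return least_squares(f,tcp[:2],loss="soft_l1",f_scale=.001).x
for n in("scene","wrist"):
    p=np.load(n+"2.npz"); W=world(p)
    near=np.hypot(W[...,0]-tcp[0],W[...,1]-tcp[1])<.03
    h=head(p,0)&near; print(n,"head",h.sum(),np.percentile(W[h][:,2],[2,50,98]).round(4))
    z0=tcp[2]-.155-.112
    for a,b,r in((.003,.01,.0073),(.01,.02,.0081),(.02,.03,.0089),(.03,.042,.0097),(.047,.051,.016),(.056,.09,.008)):
        m=near&(W[...,2]>z0+a)&(W[...,2]<z0+b)
        if m.sum()>15: print(n,a,b,m.sum(),(fit(W[m],r)-tcp[:2]).round(4))
    c=near&(W[...,2]>z0-.03)&~h
    print(n,"lowest",np.percentile(W[c][:,2],[1,3])-z0)
E
```

```text
boss wrist 2449 0.05935849471571608 ((457.9831848144531, 177.3659210205078), 30.215473175048828) ((458.318603515625, 177.48619079589844), 30.23944854736328)
scene head 64 [0.2578 0.2697 0.2741]
scene 0.01 0.02 21 [-0.0041  0.0011]
scene 0.02 0.03 19 [-0.004  0.002]
scene 0.03 0.042 18 [-0.0035  0.0008]
scene 0.047 0.051 39 [-0.0046  0.0039]
scene 0.056 0.09 50 [-0.0024 -0.0002]
scene lowest [0.00305663 0.01035332]
wrist head 11367 [0.2596 0.2721 0.2735]
wrist 0.003 0.01 42 [-0.0025  0.0017]
wrist 0.01 0.02 64 [-0.0025  0.0013]
wrist 0.047 0.051 315 [-0.0041  0.0011]
wrist 0.056 0.09 403 [-0.0016  0.0002]
wrist lowest [0.04853747 0.05144323]
```

```bash
python3 - <<'E'
from h import *
from bench import status
goal(status.get_obs(),[.4598,.1758,.337],36)
E
```

```text
pos [0.4619 0.1612 0.4197] turn/0.1 [0. 0. 0.] shift/.03 in goal axes [ 0.23 -0.43  2.76] F [ 0.8 -0.  -1.6] t 6.7667 open 0.452
```

Call:
send_rows([
  [[0.12, -0.22, 0, 0, 0, 0], [0.11, -0.21, 0.4, 0, 0, 0], [0, 0, 0.7, 0, 0, 0], [0, 0, 0.7, 0, 0, 0], [0, 0, 0.6, 0, 0, 0], [0, 0, 0.36, 0, 0, 0], [0, 0, 0, 0, 0, 0], [0, 0, 0, 0, 0, 0]],
])

```text
time_s: 7.43
eef_pos: [0.4596, 0.1767, 0.3364]
eef_rot: [-0.0, 0.951, 0.31, -0.001]
wrist_force: [-0.6, 0.2, -1.7]
opening: 0.456
grasp_force: 60.9
```

```bash
python3 - <<'E'
from h import *
from bench import status,imaging
from scipy.optimize import least_squares
for n in("scene","wrist"):
    p=imaging.camera(n); cv2.imwrite(f"pics/{n}3.png",p["image"]); W=world(p)
    tcp=status.get_obs()["eef_pos"]; z0=tcp[2]-.267
    near=np.hypot(W[...,0]-tcp[0],W[...,1]-tcp[1])<.03
    for a,b,r in((.004,.02,.0078),(.02,.042,.0093),(.047,.051,.016),(.056,.09,.008)):
        m=near&(W[...,2]>z0+a)&(W[...,2]<z0+b)
        if m.sum()>15: print(n,a,b,m.sum(),least_squares(lambda c:np.hypot(W[m][:,0]-c[0],W[m][:,1]-c[1])-r,tcp[:2],loss="soft_l1",f_scale=.001).x.round(4))
goal(status.get_obs(),[.4598,.1758,.287],36)
a=cv2.imread("pics/scene3.png")[130:280,230:430]; b=cv2.imread("pics/wrist3.png")
cv2.imwrite("pics/c3.png",np.hstack([cv2.resize(a,(400,300)),cv2.resize(b,(400,300))]))
E
```

```text
scene 0.004 0.02 26 [0.4552 0.1777]
scene 0.02 0.042 37 [0.457  0.1767]
scene 0.047 0.051 33 [0.4547 0.1776]
scene 0.056 0.09 46 [0.4576 0.1758]
wrist 0.004 0.02 100 [0.4578 0.1782]
wrist 0.047 0.051 499 [0.4555 0.1767]
wrist 0.056 0.09 398 [0.4586 0.177 ]
pos [0.4602 0.1767 0.3379] turn/0.1 [ 0.01 -0.02  0.01] shift/.03 in goal axes [-0.03  0.02  1.7 ] F [-0.6  1.2 -1.4] t 7.5333 open 0.459
```

View pics/c3.png

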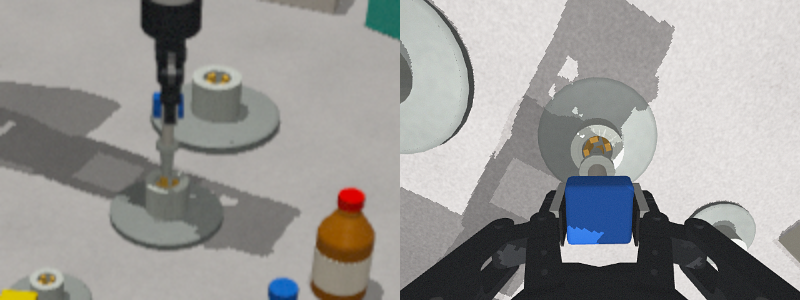

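Shank tip is over the socket mouth (scene crop (168,180)), within about 1 mm by the fit. I'll lower it gently.

Call:
send_rows([
  [[0, 0, 0.2, 0, 0, 0], [0, 0, 0.2, 0, 0, 0], [0, 0, 0.2, 0, 0, 0], [0, 0, 0.2, 0, 0, 0], [0, 0, 0.2, 0, 0, 0], [0, 0, 0, 0, 0, 0]],
])

```text
time_s: 8.03
eef_pos: [0.4593, 0.1763, 0.3054]
eef_rot: [0.0, 0.951, 0.31, -0.001]
wrist_force: [0.3, -1.2, -2.1]
opening: 0.454
grasp_force: 60.8
```

Call:
send_rows([
  [[0, 0, 0.1, 0, 0, 0], [0, 0, 0.1, 0, 0, 0], [0, 0, 0.1, 0, 0, 0], [0, 0, 0.1, 0, 0, 0], [0, 0, 0, 0, 0, 0]],
])

```text
time_s: 8.45
eef_pos: [0.4598, 0.1764, 0.2945]
eef_rot: [0.0, 0.951, 0.31, 0.0]
wrist_force: [1.5, -0.4, -2.4]
opening: 0.46
grasp_force: 60.8
```

Call:
send_rows([
  [[0, 0, 0.08, 0, 0, 0], [0, 0, 0.08, 0, 0, 0], [0, 0, 0, 0, 0, 0]],
])

```text
time_s: 8.7
eef_pos: [0.4599, 0.1764, 0.2902]
eef_rot: [0.0, 0.951, 0.31, 0.0]
wrist_force: [1.2, -2.6, -1.3]
opening: 0.458
grasp_force: 60.9
```

Call:
send_rows([
  [[0, 0, 0.06, 0, 0, 0], [0, 0, 0.06, 0, 0, 0], [0, 0, 0, 0, 0, 0]],
])

```text
time_s: 8.95
eef_pos: [0.4601, 0.1765, 0.2872]
eef_rot: [0.0, 0.951, 0.31, 0.001]
wrist_force: [-0.3, -1.3, 5.8]
opening: 0.463
grasp_force: 61.6
```

Call:
send_rows([
  [[0, 0, 0.06, 0, 0, 0], [0, 0, 0.04, 0, 0, 0], [0, 0, 0, 0, 0, 0]],
])

```text
time_s: 9.2
eef_pos: [0.4603, 0.1767, 0.2848]
eef_rot: [0.0, 0.951, 0.31, 0.001]
wrist_force: [-0.5, -1.6, 8.2]
opening: 0.459
grasp_force: 62.1
```

Call:
send_rows([
  [[0, 0, 0.05, 0, 0, 0], [0, 0, 0, 0, 0, 0]],
])

```text
time_s: 9.37
eef_pos: [0.4603, 0.1767, 0.2834]
eef_rot: [0.0, 0.951, 0.31, 0.001]
wrist_force: [-1.3, -1.7, 8.6]
opening: 0.46
grasp_force: 62.2
```

Call:
send_rows([
  [[0, 0, 0.05, 0, 0, 0], [0, 0, 0, 0, 0, 0]],
])

```text
time_s: 9.53
eef_pos: [0.4604, 0.1767, 0.282]
eef_rot: [0.0, 0.951, 0.31, 0.001]
wrist_force: [-1.1, -0.7, 10.6]
opening: 0.457
grasp_force: 62.4
```

Call:
send_rows([
  [[0, 0, 0.05, 0, 0, 0], [0, 0, 0, 0, 0, 0]],
])

```text
time_s: 9.7
eef_pos: [0.4607, 0.1769, 0.2816]
eef_rot: [0.0, 0.951, 0.31, 0.002]
wrist_force: [-3.3, -1.0, 18.1]
opening: 0.457
grasp_force: 63.4
```

```bash
python3 - <<'E'
from h import *
from bench import status,imaging
p=imaging.camera("wrist"); cv2.imwrite("pics/w4.png",p["image"]); W=world(p)
h=head(p,0)&(np.hypot(W[...,0]-.458,W[...,1]-.177)<.03); print("head top z",np.percentile(W[h][:,2],[50,90,98]),"tcp",status.get_obs()["eef_pos"])
E
```

```text
head top z [0.13415834 0.13506993 0.13555599] tcp [0.46066028 0.17686088 0.28155018]
```

Call:
send_rows([
  [[0, 0, 0.05, 0, 0, 0], [0, 0, 0, 0, 0, 0]],
])

```text
time_s: 9.92
eef_pos: [0.4611, 0.1771, 0.2815]
eef_rot: [0.0, 0.951, 0.31, 0.002]
wrist_force: [-7.5, -0.7, 28.9]
opening: 0.456
grasp_force: 64.8
```

Call:
send_rows([
  [[0, 0, 0.04, 0, 0, 0], [0, 0, 0, 0, 0, 0]],
])

```text
time_s: 10.08
eef_pos: [0.4614, 0.1772, 0.2814]
eef_rot: [0.0, 0.951, 0.31, 0.003]
wrist_force: [-9.1, -1.9, 38.2]
opening: 0.456
grasp_force: 66.0
```

Hard stop at 38 N with no further travel, so it is home. I'll relax, open, rise and check.

Call:
send_rows([
  [[0, 0, -0.08, 0, 0, 0], [0, 0, -0.05, 0, 0, 0], [0, 0, 0, 0, 0, 0]],
])

```text
time_s: 10.33
eef_pos: [0.4603, 0.1767, 0.2816]
eef_rot: [0.0, 0.951, 0.31, 0.001]
wrist_force: [-0.4, -0.3, 10.3]
opening: 0.459
grasp_force: 62.2
```

Call:
send_rows([
  [[0, 0, 0, 0, 0, 0], [0, 0, 0, 0, 0, 0], [0, 0, 0, 0, 0, 0], [0, 0, 0, 0, 0, 0], [0, 0, 0, 0, 0, 0], [0, 0, 0, 0, 0, 0], [0, 0, 0, 0, 0, 0], [0, 0, 0, 0, 0, 0]],
], jaw=1)

```text
time_s: 11.0
eef_pos: [0.4596, 0.1766, 0.2801]
eef_rot: [-0.0, 0.951, 0.31, -0.0]
wrist_force: [-0.2, -1.0, -0.1]
opening: 0.999
grasp_force: 0.0
```

Call:
send_rows([
  [[0, 0, -0.3, 0, 0, 0], [0, 0, -0.6, 0, 0, 0], [0, 0, -0.9, 0, 0, 0], [0, 0, -0.9, 0, 0, 0], [0, 0, -0.9, 0, 0, 0], [0, 0, 0, 0, 0, 0], [0, 0, 0, 0, 0, 0]],
])

```text
time_s: 11.58
eef_pos: [0.4602, 0.1766, 0.3908]
eef_rot: [0.0, 0.951, 0.31, 0.002]
wrist_force: [0.5, -0.3, -1.1]
opening: 0.998
grasp_force: 0.0
```

```bash
python3 - <<'E'
from h import *
from bench import status,imaging
p=imaging.camera("wrist"); W=world(p)
h=head(p,0)&(np.hypot(W[...,0]-.458,W[...,1]-.177)<.04); print("head top z",np.percentile(W[h][:,2],[50,95,98]),rect(W[h&(W[...,2]>.13)][:,:2]))
m=h&(W[...,2]>.132); P=W[m]; A=np.linalg.lstsq(np.c_[P[:,:2]-P[:,:2].mean(0),np.ones(len(P))],P[:,2],rcond=None)[0]; print("top plane slope,z",A)
s=imaging.camera("scene"); 
goal(status.get_obs(),[.4598,.1758,.4],36)
a=s["image"][150:270,260:420]
cv2.imwrite("pics/c5.png",np.hstack([cv2.resize(a,(400,300)),cv2.resize(p["image"],(400,300))]))
E
```

```text
head top z [0.13433631 0.13545054 0.1356979 ] ((459.0197448730469, 178.13128662109375), (39.0319709777832, 39.3724250793457), 36.063323974609375)
top plane slope,z [-0.00586669 -0.00491284  0.13436468]
pos [0.4593 0.1765 0.3879] turn/0.1 [-0.    0.    0.01] shift/.03 in goal axes [-0.    0.03 -0.4 ] F [-0.3 -1.  -1. ] t 11.6833 open 0.998
```

View pics/c5.png

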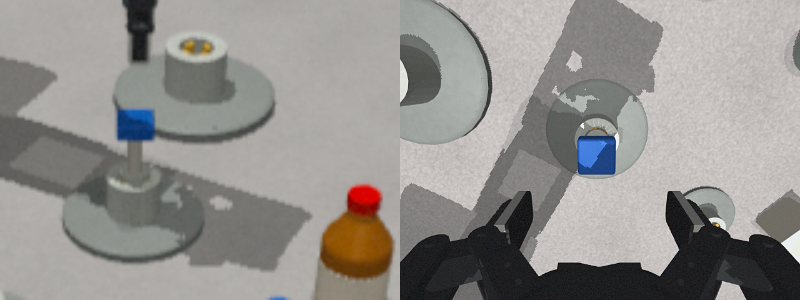

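The collar sits on the boss rim in the scene crop at (133,180). The pillar stands upright with its head top at about 0.135 m, against 0.136 m nominal when home, and the gripper is clear.

```bash
python3 -c "
from bench import ctrl
print(ctrl.hand_in())"
```

```text
the job is handed in; nothing more can be done
None
```

The blue-headed pillar is pressed fully home and standing by itself in the middle-sized stand base; the yellow pillar, beaker and bottles were left alone, and the job was handed in at about 12 s of robot time.

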